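# Unlock the bathroom balancing valve and set it to the clip

## Task

Draw the yellow-headed lock pin straight out of the valve's face plate and hang it in the notch of the white forked keeper, upright with its collar resting on the fork behind the red lips, and let it go. Then turn the blue handwheel anticlockwise (seen from above), regrasping as often as you need, until its red pointer points at the middle of the green clip. Leave the soap bottle, cup and jar standing where they are.

Things in the scene. Friction and masses are not known exactly. Their poses are not given: they have to be found in the camera images.
- valve: fixed water valve: square aluminium face plate 170 x 170 x 10 mm, top 45 mm above the counter, on pipework reaching 125 mm to its +y and -y. Origin on the counter under the handwheel's axis, z up. Black scale around the wheel. The lock pin's 10 mm through bore is 60 mm from the axis, at -1.25 rad (anticlockwise positive) from the valve's x axis
- wheel (a joint): turn of the handwheel in rad about its vertical axis, 0 at the closed stop, growing anticlockwise seen from above, open stop at 5.2. It starts near closed, stays where it is left and needs about 0.3 N m. While the lock pin stands in its bore the pointer strikes the pin's collar at about 0.5
- wheel_grip (a point): centre of the blue round handwheel, on its axis. The wheel is 62 mm in diameter with ridged rim, 20 mm thick (10 mm above and below this point, which is 85 mm above the counter), axis vertical. Under it there is free height to the pointer, whose top is 31 mm below this point
- pointer_tip (a point): tip of the red pointer, an 8 mm wide, 5 mm thick bar that turns with the wheel just over the face plate; the tip is 66 mm from the wheel's axis. Pointer angle in the valve frame = wheel - 2.0 rad
- mark (a point): where the pointer's tip must come to: 66 mm from the wheel's axis, at the pointer's height, straight inside the middle of the green clip (a fixed 12 x 12 x 8 mm block on the face plate, 72 to 84 mm from the axis). It lies at a wheel value between 2.7 and 4.2
- pin: loose steel lock pin, 80 g, upright in its bore in the face plate. Origin on the axis at the underside of its collar, z up along the pin. Below the origin: shank 8 mm diameter, 30 mm long. Above it: collar 22 mm diameter, 12 mm high; neck; yellow grip 18 mm diameter from 18 to 48 mm. In the bore, the collar rests on the face plate
- pin_grip (a point): where to take the pin: on its axis in the yellow grip, 35 mm above the underside of the collar
- keeper: fixed white bracket on the counter, 75 x 50 mm at its foot, with a horizontal fork at the top, whose notch is open towards the bracket's -x. Origin on the counter below the notch's seat, z up
- notch (a point): seat of the pin, level with the fork's top, 65 mm above the counter; axes as keeper. Notch 12 mm wide (y), closed end at x +10 mm, open tips at -22 mm. Prongs 14 mm wide, 10 mm thick, each with a red lip 5 mm high over its last 5 mm. Parked, the shank hangs in the notch and pin's origin is at this point, within 6 mm along x and 2 mm along y
- soap: white pump bottle with teal band and pump, 60 mm diameter, 157 mm tall, loose, upright; origin under its centre
- cup: white ceramic cup, 72 mm diameter, 85 mm tall, loose; origin under its centre
- jar: amber jar with a steel cap, 64 mm diameter, 75 mm tall, loose; origin under its centre

How it is judged (in metres and radians):
On the way, in this order (a step that is already met when the one before it is completed fails the run):
1. the lock pin hangs upright in the keeper's notch, released (horizontal distance between pin and notch below 0.01 m and z of pin in the frame of notch between -0.003 and 0.003 m and angle between pin's own z axis and vertical below 0.15 rad and contact force between pin and the fingers below 0.2 N), for 0.2 s.
2. the wheel is turned until the red pointer's tip is at the middle of the green clip (distance between pointer_tip and mark below 0.006 m and velocity of joint wheel between -0.1 and 0.1 rad/s), for 0.2 s.
At the end, for the whole second after the job is handed in: The pointer's tip is within 6 mm of the mark inside the green clip and the wheel is still; the pin hangs still in the keeper's notch, within 10 mm of its seat sideways and 3 mm in height, upright within 0.15 rad (distance between pointer_tip and mark below 0.006 m and velocity of joint wheel between -0.05 and 0.05 rad/s and horizontal distance between pin and notch below 0.01 m and z of pin in the frame of notch between -0.003 and 0.003 m and angle between pin's own z axis and vertical below 0.15 rad and linear speed of pin below 0.03 m/s); the robot touches nothing.
It fails at once if the soap bottle, cup or jar is shoved more than 30 mm or tipped more than 0.3 rad (distance of any of soap, cup, jar from where it was at the start of the episode above 0.03 m or angle between any of soap, cup, jar's own z axis and vertical above 0.3 rad).
It also fails if it takes over 64 s, if anything falls off the work surface, if the arm or the gripper's body presses on something with over 40 N, if the wrist force passes 120 N, or if a joint passes its speed limit or range.

## Robot

A 6-joint arm with a two-finger parallel gripper is mounted at the origin on the work surface. World frame = base frame: x ahead of the robot, y to its left, z up, the work surface at z = 0. Lengths are in m, angles in degrees, forces in N, time in s.
With the tool pointing down it reaches from about 0.25 to 0.775 m from the base axis. Payload 8.9 kg.
Tool frame: the origin (TCP) lies between the finger pads; the fingertips stand 11 mm ahead of it and the grasp point (between the pads) lies 8 mm behind it; z points along the fingers, y is the line along which they close (so a half turn about z gives the same grasp; the last joint's range is limited). The gripper opens to 85 mm and grips with 20 to 120 N. Pads are 22 mm wide; open, the fingers measure 114 mm over their backs; the gripper's body (76 mm by 85 mm) begins 54 mm behind the grasp point. The pads swing forward as they close: fully open they stand 13 mm farther back than shut.
Start: joints at [67.592, 16.656, -8.789, 64.555, 0, 82.019], TCP at [0.131, 0.508, 0.242] pointing down, gripper open.
Joint ranges: [-144.48, 144.48], [-52.06, 99.96], [-74.48, 78.29], [-112.23, 115.85], [-86.99, 84.42], [-180, 180]. Speed limits (degrees/s): [127.2, 127.2, 159.86, 180, 180, 180].

## Interface

Orientations are given as [roll, pitch, yaw] about the fixed x, y, z axes, in that order (R = Rz(yaw) Ry(pitch) Rx(roll)).
In Python, from workcell import ctrl gives the robot as it stands. The module is installed in compiled form; this text tells all that it offers.
- The arm moves only by the shell command python3 -m jog 'ROWS'. ROWS is JSON, a list of rows, each a list of 7 numbers: the shift along the world's x, y, z in mm, then the turn, a rotation vector about the world's x, y, z in degrees, then the finger opening in mm, from 0 to 85.4. In form: [[tx, ty, tz, ax, ay, az, gripper], ...]. A call has 1 to 12 rows; each row shifts and turns the commanded pose from where the row before left it; what a row does not reach is not made up. A row lasts 1/12 s, in which the tool goes at most 41.7 mm and 7.16 degrees, less where a joint would pass 70% of its speed; a pose out of reach is approached as far as the arm can. A call is refused whole if a number of a shift passes 41.7 or a number of a turn 7.16, either way. A call with a gripper value outside its range is refused whole. The fingers move at their own pace and stop on an object; the grip force is fixed at half the most. Time passes only in rows, so rows that do not move let the fingers close. It gives the time, the measured TCP pose, the force, the opening and the grip force at its end, in the units of the state.
- ctrl.state(): the state, without advancing time (a new reading comes with each control period).
- ctrl.read_camera(name): name is "scene" or "top"; returns the picture (400x640x3 uint8, red, green, blue); there is no depth.
- ctrl.camera_model(name): a dict with "intrinsics" (3x3 intrinsics, pixels), "cam_to_world" (4x4, takes a point from camera to world coordinates). Camera axes: x right, y up, looking along -z (the intrinsics and any distortion apply to the point x, -y, -z); pixel columns grow to the right and rows downward; lengths in m; the calibration is good to about 2 mm. A picture is of the moment at which its call begins. camera_model takes no time and is no camera call.
- ctrl.sign_off(): hands the job in; it is judged then, once.
The state is a dict: "time": time; "joint_pos": joint angles; "qvel": joint speeds; "effort": joint torques, N m; "tool_pos": TCP position; "orientation": TCP orientation; "wrist_force": force on the tool from outside, world axes, zero at the start; "moment": the same for the moment, N m; "width": opening from 0.0 (shut) to 1.0 (fully open); "gripper_force": force on a finger pad.
Only numpy, scipy, OpenCV 4.12 (cv2) and the standard library are available. Lean on these libraries where they do the work, as an engineer would, in place of code of your own. Each camera call takes 0.05 s, during which the arm holds its last target. There are 200 camera calls.

## Working session

There is one attempt and no reset: what is moved stays moved. The work goes in short steps, Python scripts to look and compute and a shell command to move; the robot and the scene stay as the last step left them, time stands still between calls to the robot, and variables do not carry over. Pictures are saved under pics/ and viewed, at most 10 in all, crops included, and the job is handed in when it is done.

```bash
mkdir -p pics; cat > h.py <<'E'
import numpy as np, cv2
from workcell import ctrl
def snap(name,fn=None):
    im=ctrl.read_camera(name); 
    if fn: cv2.imwrite('pics/'+fn,im[:,:,::-1])
    return im
def ray(name,u,v):
    m=ctrl.camera_model(name);K=np.array(m["intrinsics"]);T=np.array(m["cam_to_world"])
    d=np.linalg.inv(K)@[u,v,1]; d=T[:3,:3]@np.array([d[0],-d[1],-d[2]])
    return T[:3,3],d
def onz(name,u,v,z):
    o,d=ray(name,u,v); return o+d*(z-o[2])/d[2]
def proj(name,p):
    m=ctrl.camera_model(name);K=np.array(m["intrinsics"]);T=np.array(m["cam_to_world"])
    c=T[:3,:3].T@(np.array(p)-T[:3,3]); q=K@[c[0],-c[1],-c[2]]; return q[:2]/q[2]
E
python3 - <<'E'
from h import *
np.set_printoptions(precision=3,suppress=True)
for n in ("scene","top"):
    snap(n,n+'0.png'); m=ctrl.camera_model(n); print(m)
print(ctrl.state())
E
```

```text
{'intrinsics': array([[450.85 ,   0.   , 323.151],
       [  0.   , 450.85 , 198.883],
       [  0.   ,   0.   ,   1.   ]]), 'cam_to_world': array([[-0.185, -0.498,  0.847,  1.413],
       [ 0.983, -0.11 ,  0.15 ,  0.159],
       [ 0.018,  0.86 ,  0.51 ,  0.579],
       [ 0.   ,  0.   ,  0.   ,  1.   ]])}
{'intrinsics': array([[396.586,   0.   , 316.85 ],
       [  0.   , 396.586, 204.114],
       [  0.   ,   0.   ,   1.   ]]), 'cam_to_world': array([[ 0.016,  0.997, -0.073,  0.565],
       [-1.   ,  0.015, -0.005,  0.027],
       [-0.004,  0.073,  0.997,  0.834],
       [ 0.   ,  0.   ,  0.   ,  1.   ]])}
{'time': 0.1, 'joint_pos': array([67.591, 16.685, -8.827, 64.556, -0.   , 82.018]), 'qvel': array([-0.073, -0.009,  0.153, -0.021, -0.032, -0.007]), 'effort': array([  0.001, -53.798,  33.192,   0.009,  -0.   ,  -0.   ]), 'tool_pos': array([0.131, 0.508, 0.242]), 'orientation': array([-179.933,   -0.009,  165.573]), 'wrist_force': array([ 0.547,  0.529, -1.513]), 'moment': array([-0.008, -0.051,  0.03 ]), 'gripper_force': 0.0, 'width': 1.0024298607670104}
```

View pics/scene0.png

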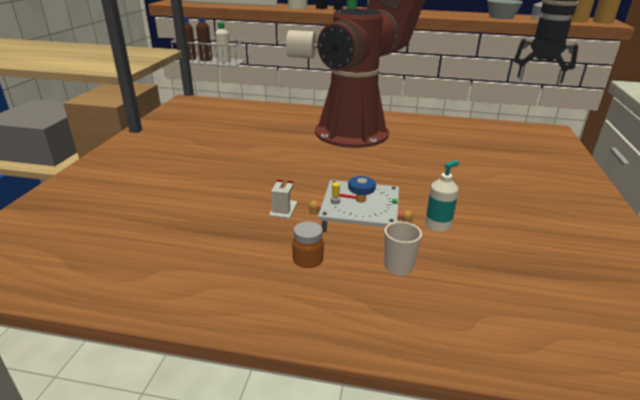

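View pics/top0.png

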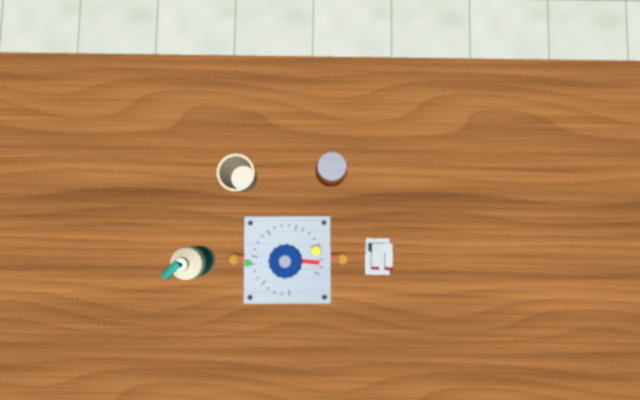

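The scene shows the valve, with the keeper on its left, the jar and cup in front and the soap to its right. In the top view:

| Item | Pixel position |
|---|---|
| Wheel | (285,261) |
| Pin head | (316,251) |
| Pointer tip | (319,263) |
| Green clip | (248,263) |
| Keeper | (378,257), red lips at the bottom, so the notch opens to about -x |

Next I'll measure these with colour masks.

```bash
python3 - <<'E'
from h import *
np.set_printoptions(precision=4,suppress=True)
im=snap('top'); hsv=cv2.cvtColor(im,cv2.COLOR_RGB2HSV)
def blobs(lo,hi,roi,zs,label,mn=3):
    x0,y0,x1,y1=roi; m=np.zeros(im.shape[:2],np.uint8)
    m[y0:y1,x0:x1]=cv2.inRange(hsv,lo,hi)[y0:y1,x0:x1]
    n,_,st,c=cv2.connectedComponentsWithStats(m)
    for i in range(1,n):
        if st[i,4]>=mn: print(label,c[i],st[i],onz('top',*c[i],zs)[:2])
    return m
V=(240,212,335,308)
blobs((100,120,50),(125,255,255),V,.095,'wheel')
blobs((22,120,100),(35,255,255),V,.093,'pin')
m=blobs((0,130,100),(8,255,255),V,.0515,'ptr')
ys,xs=np.nonzero(m); k=xs.argmax(); print('tip',xs[k],ys[xs==xs[k]],onz('top',xs[k]+.5,ys[xs==xs[k]].mean(),.0515))
blobs((50,100,50),(80,255,255),V,.053,'clip')
K=(355,230,400,282)
blobs((0,100,80),(10,255,255),K,.070,'lips',2)
blobs((170,100,80),(180,255,255),K,.070,'lips2',2)
m=blobs((0,0,150),(180,60,255),V,.045,'plate',500)
cs,_=cv2.findContours(m,cv2.RETR_EXTERNAL,cv2.CHAIN_APPROX_NONE); r=cv2.minAreaRect(max(cs,key=cv2.contourArea)); print(r,onz('top',*r[0],.045))
print([onz('top',*p,.045)[:2] for p in cv2.boxPoints(r)])
crop=cv2.resize(im[225:290,350:405],None,fx=9,fy=9,interpolation=cv2.INTER_NEAREST)
s=snap('scene'); c2=cv2.resize(s[170:230,260:420],None,fx=5,fy=5,interpolation=cv2.INTER_CUBIC)
out=np.zeros((600,800,3),np.uint8); out[:300,:800]=c2; c3=cv2.resize(crop,None,fx=.5,fy=.5); out[300:300+c3.shape[0],:c3.shape[1]]=c3
c4=cv2.resize(im[210:310,240:340],(300,300),interpolation=cv2.INTER_CUBIC); out[300:,400:700]=c4
cv2.imwrite('pics/crop.png',out[:,:,::-1])
E
```

```text
wheel [285.0075 260.8293] [269 245  32  33 668] [0.5129 0.0878]
pin [315.4364 250.0364] [312 246   8   9  55] [0.5335 0.0319]
ptr [310.825 261.5  ] [303 260  16   4  40] [0.5093 0.0408]
tip 318 [261 262] [0.5095 0.0258 0.0515]
clip [247.1481 262.3333] [245 260   6   6  27] [0.5058 0.1652]
lips [373.5 268. ] [373 268   2   1   2] [ 0.5002 -0.0793]
lips [389.8667 268.8667] [386 268   7   4  15] [ 0.4991 -0.1105]
plate [286.7954 259.4246] [ 243  216   88   88 6531] [0.5121 0.0885]
((286.5, 259.5), (87.0, 87.0), 90.0) [0.512  0.0891 0.045 ]
[array([0.5966, 0.1775]), array([0.5993, 0.0043]), array([0.4288, 0.002 ]), array([0.426 , 0.1725])]
```

View pics/crop.png

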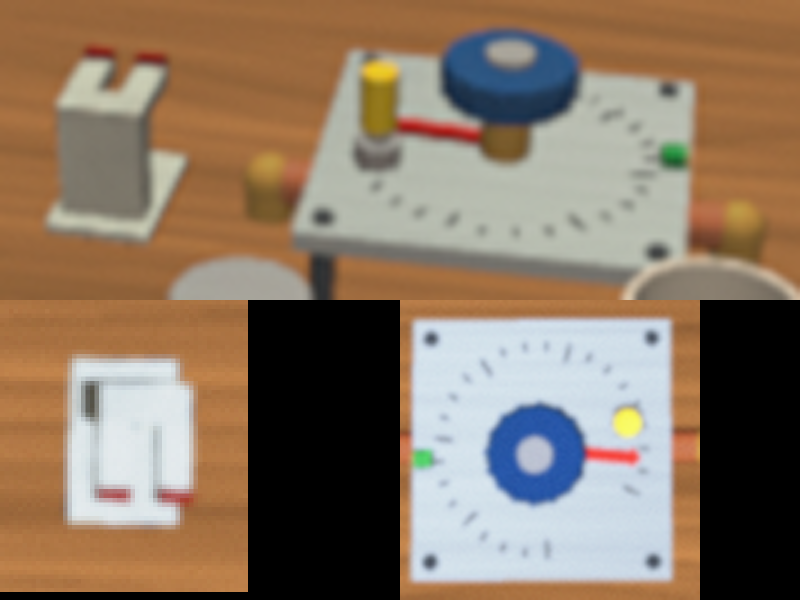

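The crops confirm it. Wheel axis is about (0.513, 0.088) and the pin about (0.534, 0.032), which is 59.6 mm from the axis against 60 expected. The pointer is at about -93° and the clip at about 95°, so the wheel needs about 188° of turn. The notch gap is centred near top pixel (382,268) at the lips. I'll move towards the pin and refine the keeper position meanwhile.

```bash
python3 -m jog '[[30,-36,0,0,0,-4.6,45],[30,-36,0,0,0,-4.6,45],[30,-36,0,0,0,-4.6,45],[30,-36,0,0,0,-4.6,45],[30,-36,0,0,0,-4.6,45],[30,-36,0,0,0,-4.6,45],[30,-36,0,0,0,-4.6,45],[30,-36,0,0,0,-4.6,45],[30,-36,0,0,0,-4.6,45],[30,-36,0,0,0,-4.6,45],[30,-36,0,0,0,-4.6,45],[30,-36,0,0,0,-4.6,45]]'
python3 - <<'E'
from h import *
np.set_printoptions(precision=4,suppress=True)
im=cv2.imread('pics/top0.png')[:,:,::-1].astype(float); red=im[:,:,0]-im[:,:,1]
# lip columns: notch centre by profile of redness, rows 266..271
print(red[264:274,368:397].astype(int))
s=cv2.imread('pics/scene0.png')[:,:,::-1].astype(float); r2=s[:,:,0]-s[:,:,1]
print(r2[177:186,272:298].astype(int))
print(onz('top',381.9,268.4,.07), onz('scene',285,180.3,.07))
E
```

```text
time: 1.2
tool_pos: [0.4518, 0.1223, 0.2424]
orientation: [180.0, -0.0, 110.1]
wrist_force: [1.3, 0.3, 0.9]
width: 0.526
gripper_force: 0.0
[[-10 -10  -8 -10 -10  -8  -6  -8  -6  -7  -7  -6  -9  -8  -8  -9 -11 -10
  -11  -7  -7  -6  -8  -6  12  41  55  56  58]
 [ -7 -10  -8  -6  -7  -8  -7 -10  -8 -10  -9  -9  -6  -8  -9 -12  -8  -8
   -8  -9  -7  -7  -8  -5  14  42  55  57  55]
 [ -8 -11  -7   3  10  11  10  10  10   9   5  -4  -8  -8  -9 -10  -4   2
    7   6   4   2   2   4  26  50  57  58  57]
 [ -6 -10  -6  18  45  59  61  61  62  59  39   7  -7  -8  -9 -10   0  26
   45  47  42  38  35  38  52  58  58  56  56]
 [ -7 -11  -5  18  57  78  83  86  93  88  55  12  -7  -7  -8 -10   4  43
   80  93  89  88  88  87  81  68  59  57  57]
 [ -6  -8  -8   3  17  29  31  40  48  48  32   8  -8  -8  -8 -11  -3  25
   55  68  74  88 102 103  89  69  58  56  55]
 [ -6  -7  -9 -10  -5  -2  -1   3   9   9   5  -3  -7  -8  -8  -9  -7   2
   14  20  27  44  66  77  70  59  54  53  52]
 [ -7  -7  -7  -8  -8  -9  -8  -7  -6  -8  -8  -8  -8  -7  -8  -9  -8  -8
   -6  -4  -2  16  42  57  55  52  51  
[... 350 characters left out ...]
 56 60 60 56 55 55 53 53 52 51 51 51 50 49 50 50 50 50 50
  50 50]
 [48 48 48 49 56 68 81 82 78 74 66 56 51 50 51 53 55 56 55 55 54 53 51 51
  52 53]
 [49 49 50 50 54 69 83 89 89 87 70 54 49 49 53 64 74 75 74 72 66 58 52 52
  53 53]
 [49 50 50 48 40 33 35 37 39 43 47 47 48 49 54 67 83 88 88 87 73 57 50 50
  50 50]
 [48 49 48 36 19  7  6  6  4  6 18 38 49 49 49 43 38 39 44 52 50 45 48 48
  48 49]
 [48 48 40 20  4 -2 -2 -2 -2 -2  9 37 51 49 33 13  5  5  9 15 17 27 45 48
  47 46]
 [47 44 28  9 -1 -3 -2 -2 -2 -1 12 38 50 40 18  3 -2 -2  0  2  5 23 46 49
  48 48]
 [49 36 15  2 -2 -2 -1 -1 -2  4 21 42 45 27  6 -1 -3 -2 -2 -2  2 24 49 50
  49 49]]
[ 0.4997 -0.0953  0.07  ] [ 0.5022 -0.0948  0.07  ]
```

```bash
python3 -m jog '[[27.3,-30.2,-10,0,0,0,45],[27.3,-30.2,-10,0,0,0,45],[27.2,-30.1,-20,0,0,0,45],[0,0,-30,0,0,0,45],[0,0,-20,0,0,0,45],[0,0,0,0,0,0,45],[0,0,0,0,0,0,45]]'
python3 - <<'E'
from h import *
s=snap('scene');t=snap('top')
o=np.zeros((600,800,3),np.uint8)
o[:400]=cv2.resize(s[140:240,240:440],(800,400),interpolation=cv2.INTER_CUBIC)
o[400:,:400]=cv2.resize(t[210:310,230:430],(400,200),interpolation=cv2.INTER_CUBIC)
cv2.imwrite('pics/a.png',o[:,:,::-1]); print(ctrl.state()['tool_pos'],ctrl.state()['orientation'])
E
```

```text
time: 1.78
tool_pos: [0.5293, 0.0366, 0.1535]
orientation: [-179.9, -0.1, 110.4]
wrist_force: [0.6, -0.3, 0.7]
width: 0.522
gripper_force: 0.0
[0.53086497 0.03684945 0.15541726] [1.79910199e+02 4.01292688e-02 1.10405140e+02]
```

View pics/a.png

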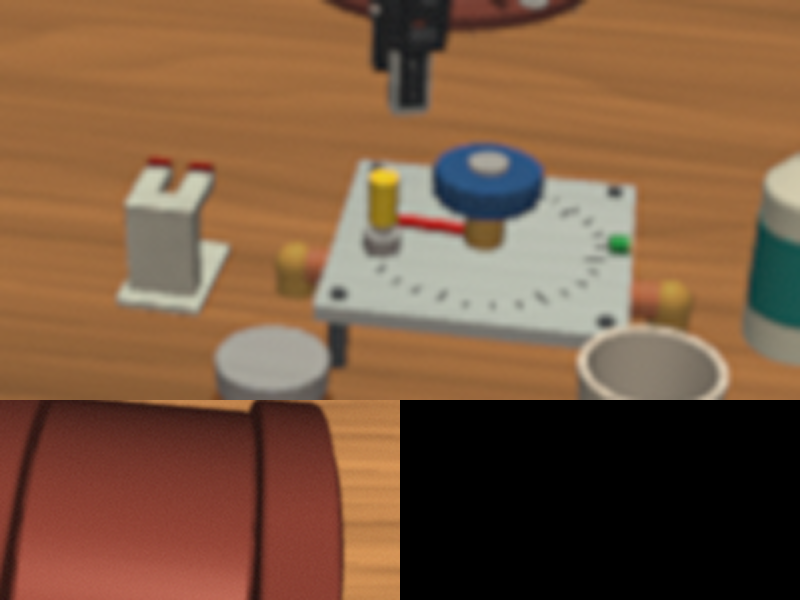

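The gripper is above and slightly right of the pin in the scene view, fingertips near (342,167). The top view is blocked by the arm. I'll check the tool projection against the scene image.

```bash
python3 - <<'E'
from h import *
np.set_printoptions(precision=4,suppress=True)
st=ctrl.state(); p=st['tool_pos']; print(p,'tips proj',proj('scene',p-[0,0,.011]))
s=snap('scene'); h=cv2.cvtColor(s,cv2.COLOR_RGB2HSV)
m=cv2.inRange(h,(22,130,80),(35,255,255)); m[:175]=0;m[210:]=0;m[:,:325]=0;m[:,350:]=0
ys,xs=np.nonzero(m); print('yellow',xs.mean(),ys.min(),ys.max(),'pred pin top',proj('scene',[.5336,.0318,.093]),'pred base',proj('scene',[.5336,.0318,.063]), 'top3', xs[ys<ys.min()+4].mean())
m=cv2.inRange(h,(100,120,50),(125,255,255)); m[:165]=0;m[210:]=0;m[:,:340]=0;m[:,385:]=0
ys,xs=np.nonzero(m); print('wheel',xs.min(),xs.max(),ys.min(),ys.max(),'pred',proj('scene',[.513,.0879,.095]))
print('notch pred lips',proj('scene',[.5005,-.095,.07]))
E
```

```text
[0.5309 0.0368 0.1554] tips proj [339.0888 162.6715]
yellow 335.39506172839504 182 196 pred pin top [335.8412 183.6183] pred base [335.4093 195.1711] top3 335.4
wheel 349 374 177 193 pred [361.8137 181.1694]
notch pred lips [285.0794 179.9632]
```

```bash
python3 -m jog '[[2.7,-5,0,0,0,0,45],[0,0,-25,0,0,0,45],[0,0,-25,0,0,0,45],[0,0,-20,0,0,0,45],[0,0,-13,0,0,0,45],[0,0,0,0,0,0,45],[0,0,0,0,0,0,45]]'; python3 -c "
from h import *
print(ctrl.state())"
```

```text
time: 2.52
tool_pos: [0.5332, 0.0315, 0.0716]
orientation: [180.0, 0.0, 110.4]
wrist_force: [-0.3, -0.1, -0.4]
width: 0.526
gripper_force: 0.0
{'time': 2.5167, 'joint_pos': array([-4.45861685e+00,  2.66914680e+01, -2.18661780e+01,  4.14285625e+01,
       -1.96141693e-03,  6.51514740e+01]), 'qvel': array([ 0.02184626, -1.17521796,  1.17536938,  0.48932429, -0.00612077,
        0.0868824 ]), 'effort': array([-3.34829930e-02, -5.68988979e+01,  2.54156899e+01, -2.17617494e-01,
       -3.86600877e-03, -4.81102994e-03]), 'tool_pos': array([0.53322465, 0.03153234, 0.0715825 ]), 'orientation': array([1.79988310e+02, 7.57530736e-03, 1.10389908e+02]), 'wrist_force': array([-0.29467563, -0.10481788, -0.38800204]), 'moment': array([-0.0292638 , -0.06317069, -0.04898859]), 'gripper_force': 0.0, 'width': 0.5259264490176205}
```

```bash
python3 -m jog '[[0,0,0,0,0,0,0],[0,0,0,0,0,0,0],[0,0,0,0,0,0,0],[0,0,0,0,0,0,0],[0,0,0,0,0,0,0],[0,0,0,0,0,0,0],[0,0,0,0,0,0,0],[0,0,0,0,0,0,0]]'; python3 -m jog '[[0,0,4,0,0,0,0],[0,0,6,0,0,0,0],[0,0,8,0,0,0,0],[0,0,8,0,0,0,0],[0,0,10,0,0,0,0],[0,0,10,0,0,0,0],[0,0,12,0,0,0,0],[0,0,12,0,0,0,0],[0,0,0,0,0,0,0]]'
```

```text
time: 3.18
tool_pos: [0.5339, 0.0314, 0.0724]
orientation: [179.9, 0.1, 110.4]
wrist_force: [-0.6, -0.6, 7.2]
width: 0.19
gripper_force: 58.3
time: 3.93
tool_pos: [0.5345, 0.0315, 0.1439]
orientation: [179.8, 0.1, 110.4]
wrist_force: [0.5, -0.7, -0.1]
width: 0.193
gripper_force: 58.5
```

```bash
python3 -m jog '[[-1.5,-15,0,0,0,0,0],[-3,-25,0,0,0,0,0],[-3,-25,0,0,0,0,0],[-3,-25,0,0,0,0,0],[-2,-22,0,0,0,0,0],[-1,-14.7,0,0,0,0,0],[0,0,-10,0,0,0,0],[0,0,-10,0,0,0,0],[0,0,0,0,0,0,0],[0,0,0,0,0,0,0]]'
python3 - <<'E'
from h import *
np.set_printoptions(precision=4,suppress=True)
print(ctrl.state()['tool_pos'])
s=snap('scene');t=snap('top')
o=np.zeros((600,800,3),np.uint8)
o[:,:]=cv2.resize(s[140:230,230:350],(800,600),interpolation=cv2.INTER_CUBIC)
cv2.imwrite('pics/b.png',o[:,:,::-1])
E
```

```text
time: 4.77
tool_pos: [0.5186, -0.094, 0.12]
orientation: [-179.9, -0.1, 110.4]
wrist_force: [0.5, 0.2, -0.8]
width: 0.194
gripper_force: 58.5
[ 0.5186 -0.094   0.12  ]
```

View pics/b.png

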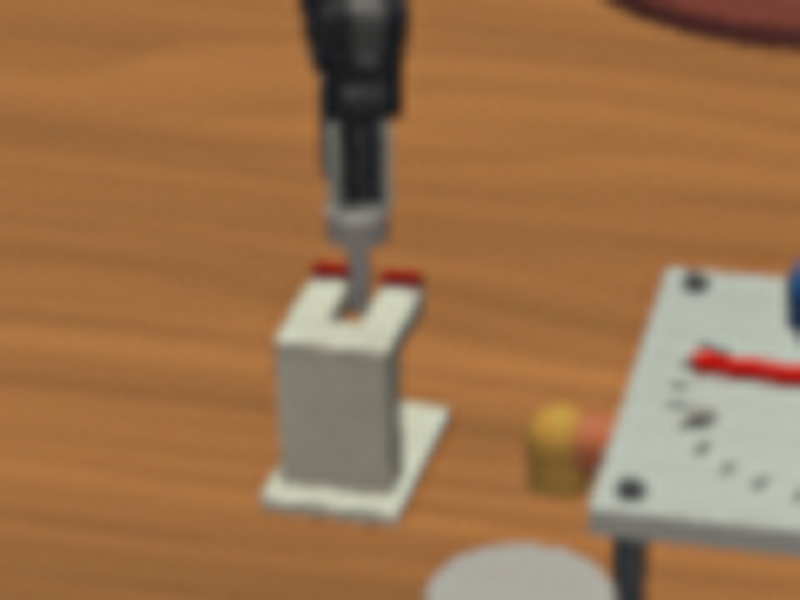

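The pin hangs upright between the lips, with the shank's lower end at crop (352,308) on the notch's centreline, just entering the slot. I'll lower it slowly.

```bash
python3 -m jog '[[1,-0.5,0,0,0,0,0],[1,0,-3,0,0,0,0],[0,0,-4,0,0,0,0],[0,0,-4,0,0,0,0],[0,0,-4,0,0,0,0],[0,0,-4,0,0,0,0],[0,0,-4,0,0,0,0],[0,0,-3,0,0,0,0],[0,0,0,0,0,0,0],[0,0,0,0,0,0,0]]'
```

```text
time: 5.7
tool_pos: [0.5213, -0.0956, 0.0948]
orientation: [-180.0, -0.0, 110.4]
wrist_force: [0.5, 0.3, -0.3]
width: 0.193
gripper_force: 58.5
```

```bash
python3 -m jog '[[0,0,-1,0,0,0,0],[0,0,-1,0,0,0,0],[0,0,0,0,0,0,0],[0,0,0,0,0,0,0]]'; python3 -m jog '[[0,0,0,0,0,0,30],[0,0,0,0,0,0,30],[0,0,0,0,0,0,30],[0,0,0,0,0,0,40],[0,0,0,0,0,0,40],[0,0,0,0,0,0,40]]'
python3 - <<'E'
from h import *
s=snap('scene')
o=cv2.resize(s[140:230,230:350],(800,600),interpolation=cv2.INTER_CUBIC)
cv2.imwrite('pics/c.png',o[:,:,::-1])
E
```

```text
time: 6.03
tool_pos: [0.5215, -0.0957, 0.0931]
orientation: [180.0, 0.0, 110.4]
wrist_force: [-0.5, -0.1, -0.8]
width: 0.19
gripper_force: 58.5
time: 6.53
tool_pos: [0.5214, -0.0956, 0.093]
orientation: [180.0, 0.0, 110.4]
wrist_force: [0.5, -0.5, -0.3]
width: 0.465
gripper_force: 0.0
```

View pics/c.png

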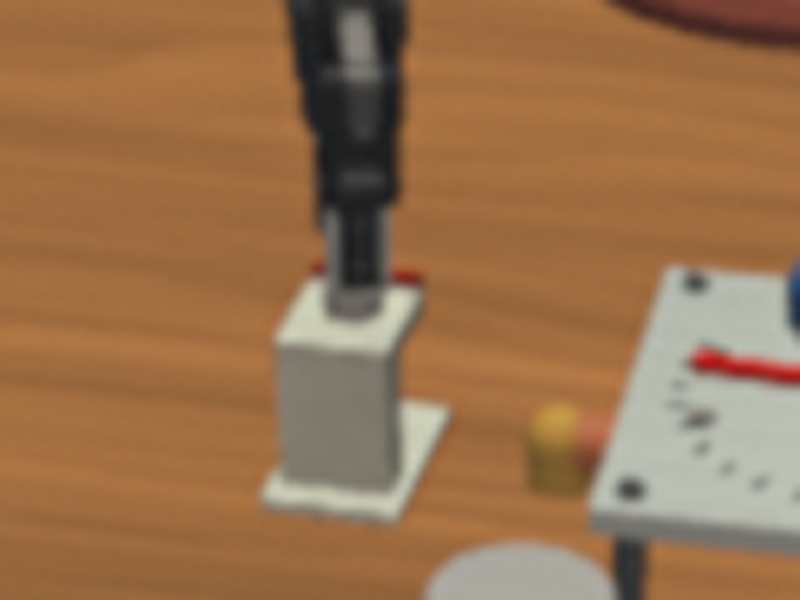

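The pin's collar sits on the fork inside the lips, at crop (355,300), and the pin is upright. I'll back off upwards and go over the wheel.

```bash
python3 -m jog '[[0,0,10,0,0,0,40],[0,0,20,0,0,0,40],[0,0,25,0,0,0,40],[0,0,25,0,0,0,40],[-1,20,0,0,0,0,85],[-1.5,32,0,0,0,0,85],[-1.5,32,0,0,0,0,85],[-1.5,32,0,0,0,0,85],[-1.5,32,0,0,0,0,85],[-1.5,25,0,0,0,0,85],[0,10.5,0,0,0,0,85],[0,0,0,0,0,0,85]]'; python3 -m jog '[[0,0,0,0,0,0,85]]'
python3 - <<'E'
from h import *
s=snap('scene')
o=cv2.resize(s[140:230,230:350],(800,600),interpolation=cv2.INTER_CUBIC)
cv2.imwrite('pics/d.png',o[:,:,::-1]); print(ctrl.state()['joint_pos'])
h=cv2.cvtColor(s,cv2.COLOR_RGB2HSV)
m=cv2.inRange(h,(22,130,80),(35,255,255)); m[:150]=0;m[195:]=0;m[:,:270]=0;m[:,300:]=0
ys,xs=np.nonzero(m); print(xs.mean(),ys.min(),ys.max(),proj('scene',[.52,-.095,.113]),proj('scene',[.52,-.095,.083]))
E
```

```text
time: 7.58
tool_pos: [0.5128, 0.0898, 0.1736]
orientation: [180.0, -0.0, 110.5]
wrist_force: [0.4, -1.1, -0.1]
width: 0.991
gripper_force: 0.0
time: 7.67
tool_pos: [0.5131, 0.0878, 0.1734]
orientation: [180.0, 0.0, 110.4]
wrist_force: [1.2, -0.2, -0.3]
width: 0.998
gripper_force: 0.0
[ 1.60736374e+00  1.90202173e+01 -1.63190893e+01  5.46455885e+01
 -2.77477088e-02  7.12347681e+01]
282.2530120481928 167 180 [282.43028224 167.34920084] [282.7868938  178.91527198]
```

View pics/d.png

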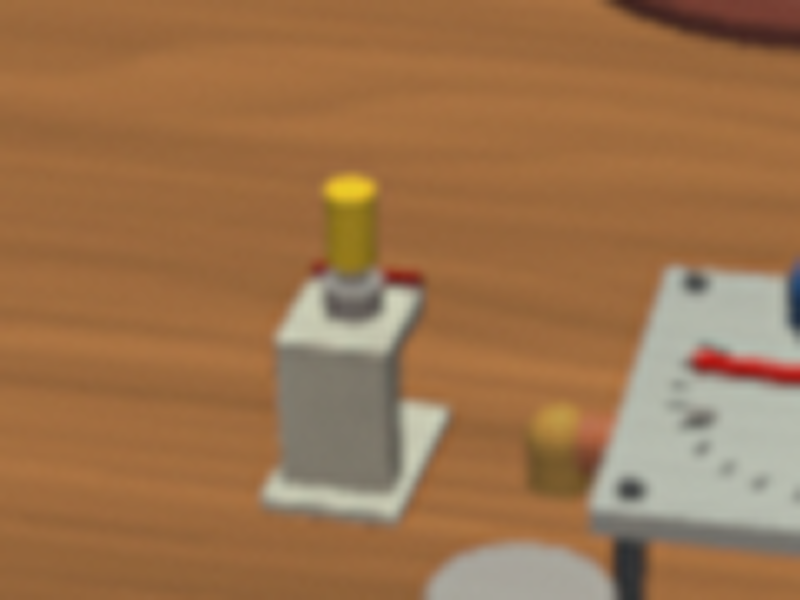

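The pin hangs upright in the notch; its yellow head is at full-image pixel (282,167), as predicted. I'll go down over the wheel and grip it.

```bash
python3 -m jog '[[0,0,-20,0,0,0,85],[0,0,-25,0,0,0,85],[0,0,-20,0,0,0,85],[0,0,-15,0,0,0,85],[0,0,-12,0,0,0,85],[0,0,-10,0,0,0,85],[0,0,0,0,0,0,85],[0,0,0,0,0,0,85]]'; python3 -m jog '[[0,0,0,0,0,0,0],[0,0,0,0,0,0,0],[0,0,0,0,0,0,0],[0,0,0,0,0,0,0],[0,0,0,0,0,0,0],[0,0,0,0,0,0,0]]'
```

```text
time: 8.38
tool_pos: [0.5129, 0.0871, 0.0709]
orientation: [-180.0, -0.0, 110.3]
wrist_force: [0.1, -0.2, 0.1]
width: 0.993
gripper_force: 0.0
time: 8.88
tool_pos: [0.5128, 0.0874, 0.0723]
orientation: [180.0, 0.1, 110.4]
wrist_force: [-5.2, -3.3, 9.9]
width: 0.711
gripper_force: 63.2
```

```bash
python3 -m jog '[[0,0,0,0,0,3,0],[0,0,0,0,0,5,0],[0,0,0,0,0,6,0],[0,0,0,0,0,6,0],[0,0,0,0,0,6,0],[0,0,0,0,0,6,0],[0,0,0,0,0,6,0],[0,0,0,0,0,4,0],[0,0,0,0,0,0,0],[0,0,0,0,0,0,0]]'; python3 - <<'E'
from h import *
st=ctrl.state();print(st['wrist_force'],st['moment'],st['joint_pos'])
E
```

```text
time: 9.72
tool_pos: [0.5128, 0.0874, 0.0722]
orientation: [-180.0, 0.0, 152.4]
wrist_force: [-5.4, -3.2, 10.0]
width: 0.709
gripper_force: 63.4
[-5.43106408 -3.24802992 10.01944505] [-0.51975201  0.86278002  0.29524019] [  1.65086736  25.38902598 -24.01814014  40.57191404  -0.06403447
  29.2443277 ]
```

Forces are small and the tool's moment about z is about 0.3 N m, so the wheel is turning with it. I've turned 42°; I'll continue to about 180°, then look.

```bash
python3 -m jog '[[0,0,0,0,0,4,0],[0,0,0,0,0,6,0],[0,0,0,0,0,7,0],[0,0,0,0,0,7,0],[0,0,0,0,0,7,0],[0,0,0,0,0,7,0],[0,0,0,0,0,7,0],[0,0,0,0,0,7,0],[0,0,0,0,0,7,0],[0,0,0,0,0,7,0],[0,0,0,0,0,4,0],[0,0,0,0,0,0,0]]';python3 -m jog '[[0,0,0,0,0,4,0],[0,0,0,0,0,6,0],[0,0,0,0,0,7,0],[0,0,0,0,0,7,0],[0,0,0,0,0,7,0],[0,0,0,0,0,7,0],[0,0,0,0,0,7,0],[0,0,0,0,0,7,0],[0,0,0,0,0,7,0],[0,0,0,0,0,5,0],[0,0,0,0,0,0,0],[0,0,0,0,0,0,0]]'
python3 - <<'E'
from h import *
st=ctrl.state();print(st['joint_pos'],st['orientation'])
for n in ('scene','top'):
    s=snap(n); h=cv2.cvtColor(s,cv2.COLOR_RGB2HSV)
    for l,lo,hi in (('red',(0,150,80),(6,255,255)),('grn',(50,100,40),(75,255,255))):
        m=cv2.inRange(h,lo,hi)
        R=(345,178,405,222) if n=='scene' else (240,212,335,308)
        q=m[R[1]:R[3],R[0]:R[2]]; ys,xs=np.nonzero(q); print(n,l,len(xs), (xs.min()+R[0],xs.max()+R[0],ys.min()+R[1],ys.max()+R[1],xs.mean()+R[0],ys.mean()+R[1]) if len(xs) else '')
    if n=='scene': cv2.imwrite('pics/e.png',cv2.resize(s[150:240,310:430],(800,600),interpolation=cv2.INTER_CUBIC)[:,:,::-1])
E
```

```text
time: 10.72
tool_pos: [0.5127, 0.0873, 0.0722]
orientation: [-179.9, -0.0, -137.4]
wrist_force: [-4.3, -4.6, 11.2]
width: 0.708
gripper_force: 63.5
time: 11.72
tool_pos: [0.5128, 0.0872, 0.0722]
orientation: [180.0, -0.1, -73.6]
wrist_force: [-4.0, -3.7, 9.7]
width: 0.709
gripper_force: 63.5
[ 1.65239333e+00  2.53953210e+01 -2.40128725e+01  4.05735405e+01
 -9.34975421e-02 -1.04763534e+02] [ 1.79993837e+02 -9.50655310e-02 -7.35840823e+01]
scene red 38 (np.int64(369), np.int64(387), np.int64(199), np.int64(203), np.float64(378.4473684210526), np.float64(200.73684210526315))
scene grn 15 (np.int64(393), np.int64(396), np.int64(199), np.int64(202), np.float64(394.4), np.float64(200.6))
top red 3895 (np.int64(240), np.int64(304), np.int64(241), np.int64(307), np.float64(272.74377406931967), np.float64(275.26803594351736))
top grn 0
```

View pics/e.png

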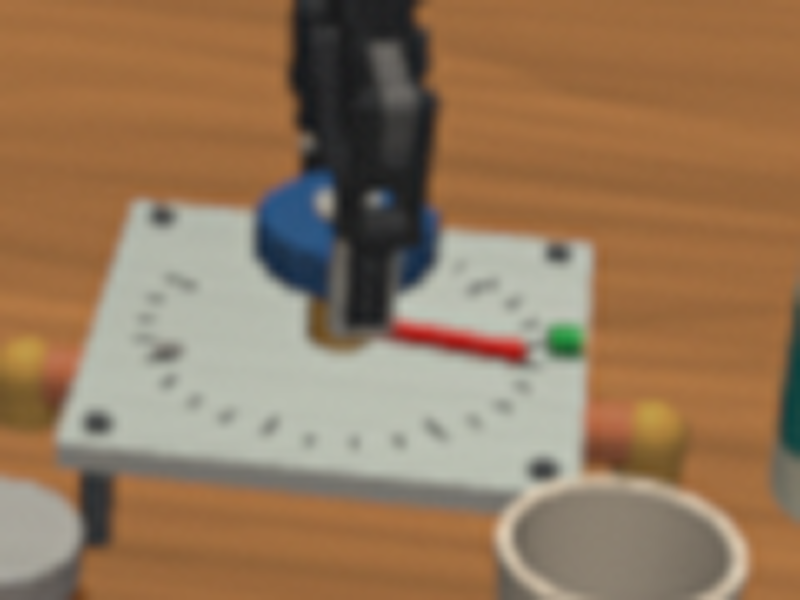

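The pointer tip is at crop (525,352), just short (clockwise) of the green clip at (566,341). I'll compute the remaining angle.

```bash
python3 - <<'E'
from h import *
s=snap('scene').astype(int)
A=np.array([.513,.088])
W=np.zeros((400,640)); W[190:212,372:392]=np.clip(s[190:212,372:392,0]-s[190:212,372:392,1]-40,0,None)
pts=[(c,(W[:,c]*np.arange(400)).sum()/W[:,c].sum()) for c in range(374,388) if W[:,c].sum()>60]
P=np.array([onz('scene',*p,.0515)[:2] for p in pts]); 
for p in P: d=p-A; print('ptr',np.hypot(*d).round(4),np.degrees(np.arctan2(d[1],d[0])).round(2))
vx,vy,_,_=cv2.fitLine(P.astype(np.float32),cv2.DIST_L2,0,.01,.01).ravel(); print('dir',np.degrees(np.arctan2(vy,vx)))
G=np.clip(s[:,:,1]-s[:,:,0]-15,0,None).astype(float); G[:193]=0;G[210:]=0;G[:,:388]=0;G[:,402:]=0
c=[(G*np.arange(640)).sum()/G.sum(),(G*np.arange(400)[:,None]).sum()/G.sum()]
for z in(.049,.051): d=onz('scene',*c,z)[:2]-A; print('clip',c,np.hypot(*d),np.degrees(np.arctan2(d[1],d[0])))
E
```

```text
ptr 0.0311 85.52
ptr 0.0334 85.2
ptr 0.0358 85.14
ptr 0.0381 84.81
ptr 0.0405 84.59
ptr 0.0428 84.64
ptr 0.0452 84.24
ptr 0.0475 84.15
ptr 0.0498 83.99
ptr 0.0522 83.73
ptr 0.0544 83.97
ptr 0.0567 83.97
ptr 0.059 84.02
ptr 0.0613 84.25
dir 82.36611
clip [np.float64(394.3002566295979), np.float64(200.27288280581695)] 0.0775517661765481 97.09022166066997
clip [np.float64(394.3002566295979), np.float64(200.27288280581695)] 0.07718247361753414 94.56299546934515
```

```bash
python3 -m jog '[[0,0,0,0,0,3,0],[0,0,0,0,0,4,0],[0,0,0,0,0,3,0],[0,0,0,0,0,2,0],[0,0,0,0,0,0,0],[0,0,0,0,0,0,0],[0,0,0,0,0,0,0]]'; python3 -m jog '[[0,0,0,0,0,0,85],[0,0,0,0,0,0,85],[0,0,0,0,0,0,85],[0,0,0,0,0,0,85],[0,0,0,0,0,0,85],[0,0,0,0,0,0,85],[0,0,10,0,0,0,85],[0,0,20,0,0,0,85],[0,0,25,0,0,0,85],[0,0,30,0,0,0,85],[0,0,30,0,0,0,85]]'
python3 -m jog '[[-20,0,20,0,0,0,85],[-35,0,20,0,0,0,85],[-35,0,0,0,0,0,85],[-35,0,0,0,0,0,85],[-35,0,0,0,0,0,85],[-20,0,0,0,0,0,85],[0,0,0,0,0,0,85],[0,0,0,0,0,0,85]]'
python3 - <<'E'
from h import *
o=np.zeros((600,800,3),np.uint8)
s=snap('scene');t=snap('top')
o[:300]=cv2.resize(s[155:230,250:450],(800,300),interpolation=cv2.INTER_CUBIC)
o[300:]=cv2.resize(t[205:310,230:410],(800,300),interpolation=cv2.INTER_CUBIC)
cv2.imwrite('pics/f.png',o[:,:,::-1])
np.save('t.npy',t)
A=np.array([.5129,.0878]);h=cv2.cvtColor(t,cv2.COLOR_RGB2HSV)
for l,lo,hi in (('red',(0,130,100),(8,255,255)),('grn',(50,100,50),(80,255,255))):
    m=cv2.inRange(h,lo,hi); m[:245]=0;m[280:]=0;m[:,:240]=0;m[:,268:]=0
    ys,xs=np.nonzero(m)
    if len(xs): d=onz('top',xs.mean(),ys.mean(),.0515)[:2]-A; print(l,len(xs),np.hypot(*d),np.degrees(np.arctan2(d[1],d[0])))
E
```

```text
time: 12.45
tool_pos: [0.5128, 0.0872, 0.0722]
orientation: [180.0, -0.1, -61.6]
wrist_force: [-4.7, -4.2, 9.3]
width: 0.713
gripper_force: 63.5
time: 13.37
tool_pos: [0.5124, 0.0879, 0.1878]
orientation: [180.0, 0.0, -61.6]
wrist_force: [1.1, -0.1, -0.2]
width: 0.994
gripper_force: 0.0
time: 14.03
tool_pos: [0.3328, 0.088, 0.2269]
orientation: [-179.9, -0.1, -61.6]
wrist_force: [1.0, 0.8, 0.1]
width: 0.996
gripper_force: 0.0
red 30 0.0530570814899412 93.8061773995778
grn 26 0.07794572488814852 95.16884617956549
```

View pics/f.png

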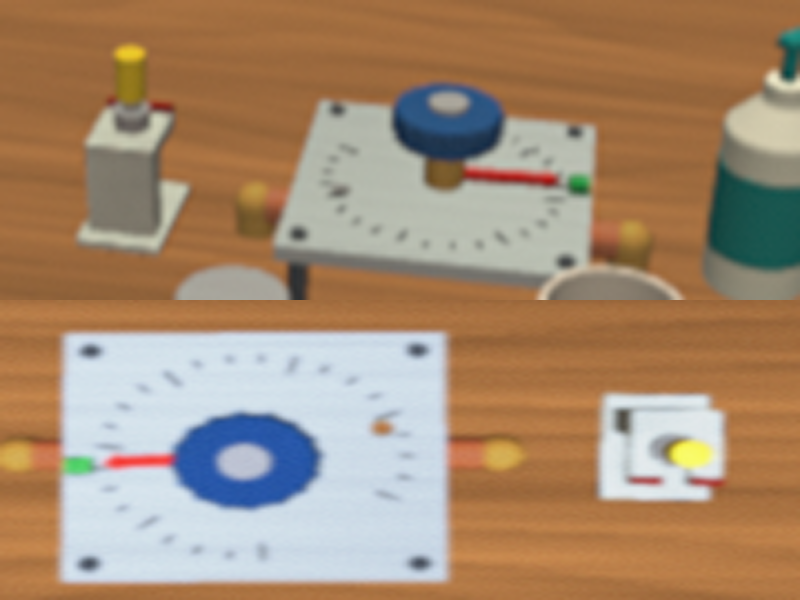

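Both views show the pointer in line with the green clip, within about 1.4° (1.6 mm against the 6 mm limit). The pin is upright in the notch and the arm is clear.

```bash
python3 -c "
from workcell import ctrl
print(ctrl.sign_off())"
```

```text
the job is handed in; nothing more can be done
None
```

I've handed the job in: the lock pin hangs upright and released in the keeper's notch, the red pointer is about 1.6 mm off the mark (limit 6 mm), and the arm is clear of everything; sign-off returned no verdict.

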